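# Lock the pulley and press the keyed shaft into its hub

## Task

The belt pulley in the jig spins freely, so lock it first: take the black-gripped locking block from the wooden stand, plug it down between the pulley's spokes fully home into the jig's rectangular socket, let go and leave it in. Then take the keyed shaft from the stand and push it into the pulley's hub, turning it until the key slips into the keyway, and on down against the spring until its collar sits on the hub. Finish while still gripping the shaft and pushing it fully home, so that I can tighten the grub screw; leave the loose bearing, hex key and marker where they lie.

Things in the scene. Friction and masses are not known exactly. Their poses are not given: they have to be found in the camera images.
- lock_center (a point): centre of the locking block, half-way up: steel blade 14 mm (x) by 22 mm (y), 94 mm tall in all, z up, lowest 5 mm tapering to 9 x 17 mm; its top 28 mm are a black grip 20 mm (x) by 26 mm (y), centred 33 mm above this point, gripped across y. Starts upright in the stand's rectangular hole. A half turn makes no difference to its fit
- lock_block: the same locking block; origin at the centre of its foot, axes as for lock_center
- socket (a point): centre of the mouth of the jig's rectangular socket, 34 mm above the bench: hole 16 mm (x) by 24 mm (y), 22 mm deep, z up, pulley axis 37 mm away along +x. With the block's x and y (either way round) along the socket's, it passes between two spokes above. Home, its foot is on the socket's floor, lock_center 25 mm above this point and its top 106 mm above the bench
- jig: assembly jig, grey plate 170 x 130 x 12 mm fixed to the bench, carrying a bearing, the socket and the pulley; origin under the plate's centre, on the pulley axis; z up. Pulley: 125 mm across, four spokes 12 mm wide, at 45 degrees to its own x and y axes, rim's inside 50 mm from the axis; spokes and rim lie 37 to 61 mm above the bench
- pulley (a joint): angle of the pulley against the jig (rad), 0: its x axis along the jig's x, positive anticlockwise from above; starts within 0.12 of 0. It turns freely with slight friction, at most about 0.3 either way once the locking block is in
- hub (a point): centre of the hub's upper face, 69 mm above the bench, on the pulley axis; z up, x points from the axis to the keyway and turns with the pulley. Hub 44 mm in diameter, 34 mm high; bore 22 mm in diameter, right through, with a keyway 8.5 mm wide whose floor is 15 mm from the axis. Spring plunger below it
- shaft_center (a point): centre of the keyed shaft, half-way up: steel, 121 mm long, z up, x from the axis to the key (as do a dark keyseat in the upper end and a notch on the collar). Upper end with two flats, 16 mm across (y) by 20 mm (x), from 54 mm up to the top; grip them 105 to 112 mm above the lower end, so the fingers stay above the locking block. Starts upright in the stand's round hole, hanging by its collar, key hidden
- shaft: the same shaft; origin at the centre of its lower end. From there up: pilot 15 mm in diameter to 8 mm, taper to 11 mm, journal 20 mm to 48 mm, collar 38 mm in diameter to 54 mm. Key: 6 mm wide, out to 13.5 mm from the axis, from 16 to 44 mm up, lower end tapered. Home, the collar's underside is on the hub face, shaft_center 12.5 mm above hub; the key meets the hub face 32 mm before that
- plunger (a joint): travel of the spring plunger under the hub's bore (m): 0 up, 0.010 when the shaft is home; met over the shaft's last 10 mm, it pushes back with 6 N at first and 12 N at home, more than the shaft's weight, so the shaft rises again by itself if it is not held down
- stand: wooden block 130 (x) x 60 (y) x 54 mm that the parts stand in, fixed to the bench; origin at the centre of its underside, z up. Round hole (shaft), 31 mm in diameter, 33 mm along +x; rectangular hole (locking block), 16 (x) by 24 mm, 33 mm along -x; both 50 mm deep
- bearing_big: loose ball bearing, 47 mm across and 14 mm high, lying on the bench: leave it; origin under its centre
- hex_key_6: loose hex key, 103 x 37 x 7 mm, on the bench: leave it; origin under its centre
- marker_blue: loose marker pen, 130 x 18 x 18 mm, on the bench: leave it; origin under its centre
Mind the look-alikes: they are no part of the job. Leave any green or purple look-alike of the shaft alone.

How it is judged (in metres and radians):
On the way, in this order (a step that is already met when the one before it is completed fails the run):
1. the locking block is fully home in the jig's socket and let go (z of lock_center in the frame of socket below 0.028 m and horizontal distance between lock_center and socket below 0.005 m and angle between lock_center's own z axis and vertical below 0.12 rad and contact force between the fingers and lock_block below 0.2 N), for 0.2 s.
2. with the locking block in, the shaft's key has slipped into the keyway (all of step 1 and horizontal distance between shaft_center and hub below 0.004 m and angle between shaft_center's own z axis and vertical below 0.08 rad and angle between the x axis of shaft_center and the x axis of hub, either way round below 0.25 rad and z of shaft_center in the frame of hub below 0.036 m), for 0.1 s.
At the end, for the whole second after the job is handed in: Locking block within 3 mm of the socket floor, not touched by the fingers; shaft upright and centred in the hub, key in the keyway, collar within 3 mm of the hub face; spring compressed by more than 7 mm; the fingers still grip the shaft with more than 3 N (all of step 1 and horizontal distance between shaft_center and hub below 0.004 m and angle between shaft_center's own z axis and vertical below 0.08 rad and angle between the x axis of shaft_center and the x axis of hub, either way round below 0.25 rad and z of shaft_center in the frame of hub below 0.0155 m and value of joint plunger above 0.007 m and contact force between the fingers and shaft above 3 N); the arm keeps its last pose, push and grip.
It fails at once if the loose bearing, hex key or marker was moved by more than 30 mm (distance of any of bearing_big, hex_key_6, marker_blue from where it was at the start of the episode above 0.03 m).
It also fails if it takes over 51 s, if anything falls off the work surface, if the arm or the gripper's body presses on something with over 40 N, if the wrist force passes 120 N, or if a joint passes its speed limit or range.

## Robot

A 7-joint arm with a two-finger parallel gripper is mounted at the origin on a cart in front of the work surface, level with it; the furniture and walls round the work are solid. World frame = base frame: x ahead of the robot, y to its left, z up, the work surface at z = 0. Lengths are in mm, angles in rad, forces in N, time in s.
With the tool pointing down it reaches from about 400 to 875 mm from the base axis. Payload 4.4 kg.
Tool frame: the origin (TCP) lies at the very end of the fingers, on their centre line; the grasp point (between the pads) lies 19 mm behind it; z points along the fingers, y is the line along which they close (so a half turn about z gives the same grasp; the last joint's range is limited). The gripper opens to 85 mm and grips with 20 to 120 N. Pads are 22 mm wide; open, the fingers measure 114 mm over their backs; the gripper's body (76 mm by 85 mm) begins 54 mm behind the grasp point. The pads swing forward as they close: fully open they stand 13 mm farther back than shut.
Start: joints at [1.209, 0.628, 0.038, 1.517, -0.027, 0.996, -0.02], TCP at [189.506, -621.776, 231.313] pointing down, gripper open.
Joint ranges: [-3.06, 3.06], [-0.37, 2.12], [-1.25, 1.32], [0.18, 2.47], [-1.1, 4.24], [0.23, 1.98], [-2.94, 2.94]. Speed limits (rad/s): [2.57, 2.57, 3.14, 3.14, 3.14, 3.14, 3.14].

## Interface

Orientations are given as [roll, pitch, yaw] about the fixed x, y, z axes, in that order (R = Rz(yaw) Ry(pitch) Rx(roll)).
In Python, from cell import sensors, get_image, camera_params, order gives the robot as it stands.
- The arm moves only by the shell command python3 -m inch 'ROWS' [OPENING]. ROWS is JSON, a list that holds one entry, the list of rows, each a list of 4 numbers: the shift along the tool's x, y, z in cm, then the turn about the tool's z in degrees. A call has 1 to 8 rows; each row is the pose to reach, as a shift and turn from the pose commanded when the call began, along the tool's axes at that moment; what a row does not reach only later rows make up. A row lasts 1/12 s, in which the tool goes at most 41.7 mm and 7.16 degrees, less where a joint would pass 70% of its speed; a pose out of reach is approached as far as the arm can. A call with a gripper value outside its range is refused whole. OPENING is the finger opening in cm, from 0 to 8.54, set as the call begins (- or left out, the last holds). The fingers move at their own pace and stop on an object; the grip force is fixed at half the most. Time passes only in rows, so rows that repeat a pose let the fingers close. It gives the time, the measured TCP pose, the force, the opening and the grip force at its end, in the units of the state.
- sensors.read_state(): the state, without advancing time (a new reading comes with each control period).
- get_image(name): name is "scene" or "top" or "wrist"; returns the picture (384x512x3 uint8, blue, green, red); there is no depth.
- camera_params(name): a dict with "mtx" (3x3 intrinsics, pixels), "rvec" (rotation vector, rad) and "tvec" (3), from world to camera coordinates, as OpenCV has them. Camera axes: x right, y down, z forward; pixel columns grow to the right and rows downward; lengths in mm; the calibration is good to about 2 mm. The wrist camera is an equidistant fisheye: a pixel r from the principal point sees the ray r / f radians off the axis. A picture is of the moment at which its call begins: read the wrist's pose just before it. camera_params takes no time and is no camera call; for the wrist camera it gives the pose at the moment of the call.
- order.finish_job(): hands the job in; it is judged then, once.
The state is a dict: "clock": time; "qpos": joint angles; "qd": joint speeds; "tau": joint torques, N m; "eef_pos": TCP position; "tool_rot": TCP orientation; "force": force on the tool from outside, world axes, zero at the start; "torque": the same for the moment, N m; "width": finger opening in mm; "gripper_force": force on a finger pad.
Only numpy, scipy, OpenCV 4.12 (cv2) and the standard library are available. Lean on these libraries where they do the work, as an engineer would, in place of code of your own. Each camera call takes 0.05 s, during which the arm holds its last target. There are 200 camera calls.

## Working session

There is one attempt and no reset: what is moved stays moved. The work goes in short steps, Python scripts to look and compute and a shell command to move; the robot and the scene stay as the last step left them, time stands still between calls to the robot, and variables do not carry over. Pictures are saved under pics/ and viewed, at most 10 in all, crops included, and the job is handed in when it is done.

```bash
mkdir -p pics; ls
cat > h.py <<'E'
import numpy as np,cv2
from cell import sensors,get_image,camera_params,order
def ray(name,uv,p=None):
    p=p or camera_params(name); K=np.array(p["mtx"],float); R=cv2.Rodrigues(np.array(p["rvec"],float))[0]; t=np.array(p["tvec"],float).ravel()
    x=np.array([(uv[0]-K[0,2])/K[0,0],(uv[1]-K[1,2])/K[1,1]])
    if name=="wrist":
        r=np.linalg.norm(x); d=np.array([*(x/max(r,1e-9)*np.sin(r)),np.cos(r)])
    else: d=np.array([*x,1.])
    return -R.T@t, R.T@d
def onz(name,uv,z,p=None):
    c,d=ray(name,uv,p); return c+d*(z-c[2])/d[2]
def proj(name,P,p=None):
    p=p or camera_params(name); K=np.array(p["mtx"],float); R=cv2.Rodrigues(np.array(p["rvec"],float))[0]; t=np.array(p["tvec"],float).ravel()
    q=R@np.array(P,float)+t
    if name=="wrist":
        r=np.hypot(q[0],q[1]); th=np.arctan2(r,q[2]); x=q[:2]/max(r,1e-9)*th
    else: x=q[:2]/q[2]
    return np.array([x[0]*K[0,0]+K[0,2],x[1]*K[1,1]+K[1,2]])
E
python3 - <<'E'
from h import *
for n in("top","scene","wrist"):
    p=camera_params(n); i=get_image(n); cv2.imwrite(f"pics/{n}0.png",i)
    print(n,np.array(p["mtx"]).round(1).tolist(),ray(n,(256,192),p))
a=[cv2.imread(f"pics/{n}0.png") for n in("top","scene")]
print(sensors.read_state())
E
```

```text
pics
top [[351.5, 0.0, 257.1], [0.0, 351.5, 192.9], [0.0, 0.0, 1.0]] (array([ 456.33804685, -190.19171143,  933.51593401]), array([ 0.08618209, -0.00404306, -0.99627876]))
scene [[488.1, 0.0, 261.9], [0.0, 488.1, 185.0], [0.0, 0.0, 1.0]] (array([-159.6437673 , -632.30196241,  595.7970026 ]), array([ 0.69728133,  0.45569448, -0.55362174]))
wrist [[297.3, 0.0, 255.2], [0.0, 297.3, 188.2], [0.0, 0.0, 1.0]] (array([ 264.57483749, -599.26462633,  373.31141295]), array([-0.30348348, -0.093693  , -0.94821907]))
{'clock': 0.15, 'qpos': array([ 1.20922127,  0.62911031,  0.03843022,  1.51815718, -0.02700661,
        0.9962885 , -0.02002276]), 'qd': array([-0.0011413 , -0.0032863 ,  0.00121801, -0.00160696,  0.00014392,
        0.00321752,  0.00155199]), 'tau': array([ 6.19563762e-04, -5.63804662e+01,  1.22724876e+00, -1.93653917e+01,
        1.10282324e-02,  7.41000753e-03,  1.62573127e-05]), 'eef_pos': array([ 189.36612937, -621.30269549,  230.60909518]), 'tool_rot': array([-3.14014622e+00, -1.02612227e-05,  2.95762967e-01]), 'force': array([ 0.55889792, -0.20010154, -0.47941904]), 'torque': array([-0.07171251, -0.00870178,  0.00635531]), 'gripper_force': 0.0, 'width': 85.22450456153258}
```

View pics/top0.png

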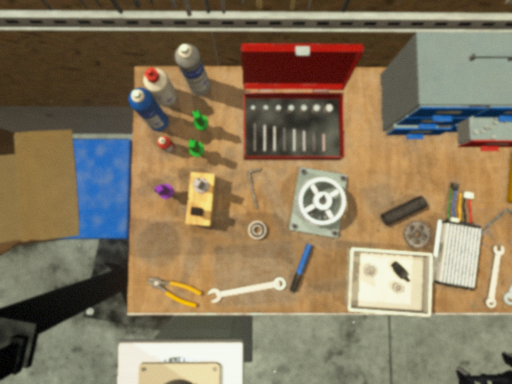

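View pics/scene0.png

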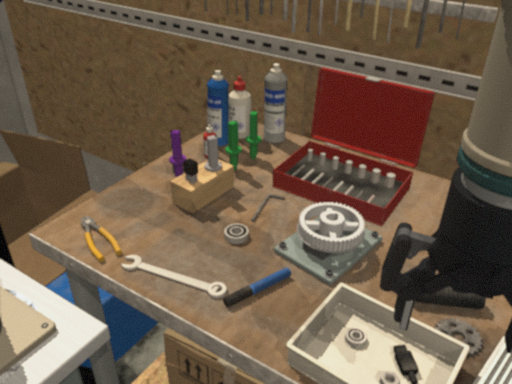

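The top view shows the stand at (200,199), with the silver shaft at (202,185) and the black lock grip at (197,210), and the jig pulley at (321,203). The look-alikes are purple at (164,190) and green at (200,120) and (196,148). I choose the silver shaft and the black grip, both standing in the wooden stand. The scene view agrees: black grip (191,168), silver shaft (212,152).

Run:
```python
from h import *
i=cv2.imread("pics/top0.png"); hsv=cv2.cvtColor(i,cv2.COLOR_BGR2HSV)
print(hsv[222,200],hsv[178,192],hsv[200,180])
m=cv2.inRange(hsv,(15,90,150),(35,255,255)); m[:, :180]=0;m[:,222:]=0;m[:165]=0;m[235:]=0
pts=cv2.findNonZero(m); r=cv2.minAreaRect(pts); print(r)
for c in cv2.boxPoints(r): print(onz("top",c,54).round(1))
print("stand",onz("top",r[0],54), "grip",onz("top",(197,210),108),"shaft",onz("top",(202,180),120),"pulley",onz("top",(322,202),61))
z=np.hstack([cv2.resize(i[160:240,150:230],(400,400),interpolation=2),cv2.resize(i[160:240,280:360],(400,400),interpolation=2)])
cv2.imwrite("pics/crop.png",z)
```

```text
[ 22 129 243] [ 21 133 240] [ 17 128 100]
((200.49998474121094, 199.49996948242188), (40.99999237060547, 68.99998474121094), -0.0)
[427.6  -5.1  54. ]
[600.6  -1.9  54. ]
[ 600.8 -105.3   54. ]
[ 427.6 -106.9   54. ]
stand [513.42850878 -54.77747556  54.        ] grip [485.25056954 -55.23591802 108.        ] shaft [554.61816302 -67.79716679 120.        ] pulley [ 506.99338989 -358.03021375   61.        ]
```

View pics/crop.png

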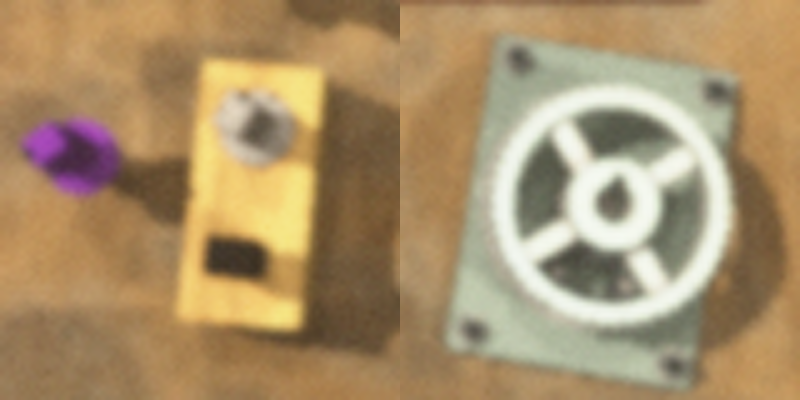

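The crop confirms the choice. The silver shaft with its dark keyseat is at (255,125) and the black grip at (236,256) in the stand, whose yaw is about -0.09. The jig's yaw is about -0.16, with the keyway up (+x). I'll move over the jig for a wrist look.

```bash
python3 -m inch '[[[3,-1.3,0,3],[6.7,-2.9,0,6],[10.4,-4.5,0,10],[14.1,-6.1,0,14],[17.8,-7.7,0,18],[21.5,-9.3,0,22],[25.2,-10.9,0,26],[28.9,-12.5,0,26.4]]]'; python3 -c "
from h import *
s=sensors.read_state();print(s['eef_pos'],s['tool_rot'])
d=np.array([500,-358,230])-s['eef_pos'];y=s['tool_rot'][2];print(d[0]*np.cos(y)+d[1]*np.sin(y),d[0]*np.sin(y)-d[1]*np.cos(y))"
```

```text
clock: 0.82
eef_pos: [430.7, -416.3, 231.1]
tool_rot: [-3.141, 0.0, -0.168]
force: [0.5, -0.5, 0.0]
width: 85.5
gripper_force: 0.0
[ 430.70024175 -416.30262771  231.1381888 ] [-3.14147593e+00  4.33479766e-04 -1.68005679e-01]
58.57487429159352 -69.06979797849934
```

```bash
python3 -m inch '[[[2.5,-3,0,0],[4.5,-5.5,0,0],[5.9,-6.9,0,0],[5.9,-6.9,0,0],[5.9,-6.9,0,0]]]'; python3 -c "
from h import *
p=camera_params('wrist');i=get_image('wrist');cv2.imwrite('pics/w1.png',i)
import pickle;pickle.dump(p,open('w1.pkl','wb'))
print(sensors.read_state()['eef_pos'],sensors.read_state()['tool_rot'])
for P in [(507,-358,61),(482,-55,98)]: print(proj('wrist',P,p))
cv2.imwrite('pics/w1b.png',cv2.resize(i,(768,576)))
"
```

```text
clock: 1.23
eef_pos: [500.0, -358.2, 230.8]
tool_rot: [-3.141, 0.001, -0.162]
force: [-0.7, -0.5, -0.4]
width: 85.2
gripper_force: 0.0
[ 498.53846816 -359.73275876  230.97982297] [ 3.14114247e+00  1.16284930e-03 -1.64612681e-01]
[253.56364515 162.88367811]
[ 28.04867003 229.43689995]
```

View pics/w1b.png

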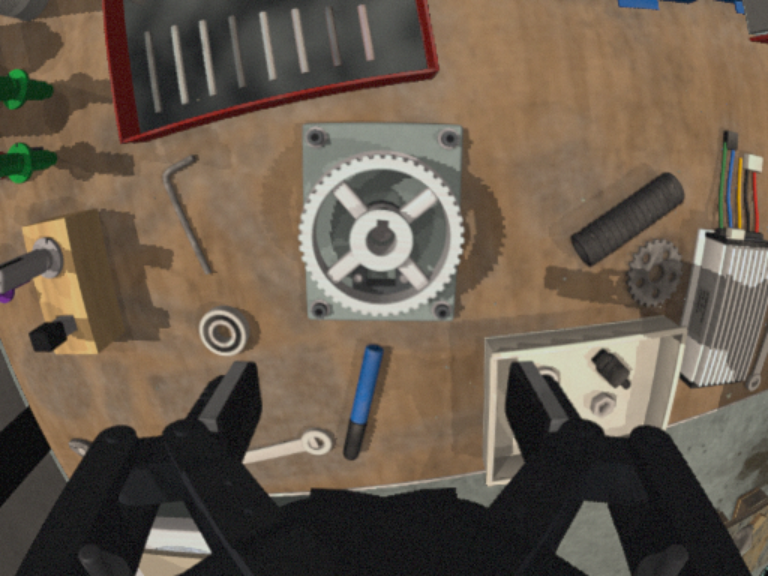

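The wrist view shows the hub at about (381,238), jig screws at (318,137), (451,137), (319,310) and (443,310), and the socket at about (375,283) between the lower spokes. The stand is at the left (grip (48,335), shaft top (10,275)). All positions are in the 1.5x picture.

Run:
```python
from h import *
import pickle
p=pickle.load(open('w1.pkl','rb')); i=cv2.imread('pics/w1.png'); 
g=cv2.cvtColor(i,cv2.COLOR_BGR2HSV)
m=cv2.inRange(g,(0,0,165),(180,50,255)); m[:95]=0;m[215:]=0;m[:,:195]=0;m[:,315:]=0
m=cv2.morphologyEx(m,cv2.MORPH_CLOSE,np.ones((3,3)))
cs,_=cv2.findContours(m,cv2.RETR_CCOMP,cv2.CHAIN_APPROX_NONE)
def circ(P):
    A=np.c_[2*P[:,:2],np.ones(len(P))]; s=np.linalg.lstsq(A,(P[:,:2]**2).sum(1),rcond=None)[0]; return s[:2],np.sqrt(s[2]+s[:2]@s[:2])
for c in cs:
    if len(c)<25: continue
    a=cv2.contourArea(c)
    for z in(61,69):
        P=np.array([onz('wrist',q,z,p) for q in c[:,0]]); print(len(c),a,cv2.boundingRect(c),z,*circ(P))
S=[onz('wrist',np.array(q)/1.5,14,p)[:2] for q in((318,137),(451,137),(319,310),(443,310))]
S=np.array(S);print(S.round(1),S.mean(0)); v=S[0]+S[1]-S[2]-S[3];w=S[0]+S[2]-S[1]-S[3];print(v,w,np.arctan2(v[1],v[0]),np.arctan2(-w[0],w[1]))
# keyway & socket
c=i[150:205,215:295]; 
cv2.imwrite('pics/w1c.png',cv2.resize(i[100:215,195:315],None,fx=5,fy=5,interpolation=2))
```

```text
381 8956.5 (199, 101, 110, 110) 61 [ 511.80488122 -358.68500524] 58.63242619636516
381 8956.5 (199, 101, 110, 110) 69 [ 513.48886441 -359.01406361] 57.13205566367084
123 1071.5 (220, 175, 60, 29) 61 [ 476.63105537 -348.66638376] 22.618113228609612
123 1071.5 (220, 175, 60, 29) 69 [ 479.21511682 -349.25181297] 22.03932853906336
67 390.5 (243, 146, 22, 26) 61 [ 511.26388638 -358.71543553] 12.317247153528411
67 390.5 (243, 146, 22, 26) 69 [ 512.96171332 -359.04371521] 12.00205578465725
122 1126.0 (207, 126, 31, 59) 61 [ 521.06964899 -323.52294164] 22.293475751835604
122 1126.0 (207, 126, 31, 59) 69 [ 522.51655203 -324.75177728] 21.72299835120353
260 2374.0 (227, 112, 74, 78) 61 [ 519.7714809  -371.35105823] 34.51900980538
260 2374.0 (227, 112, 74, 78) 69 [ 521.25160332 -371.3559995 ] 33.635687922081416
[[ 592.  -321.2]
 [ 575.  -426. ]
 [ 447.4 -293.7]
 [ 430.1 -400.3]] [ 511.1277782  -360.30947313]
[289.47237713 -53.2085366 ] [ 34.32473684 211.38236905] -0.18178297008615227 -0.1609771455161852
```

View pics/w1c.png

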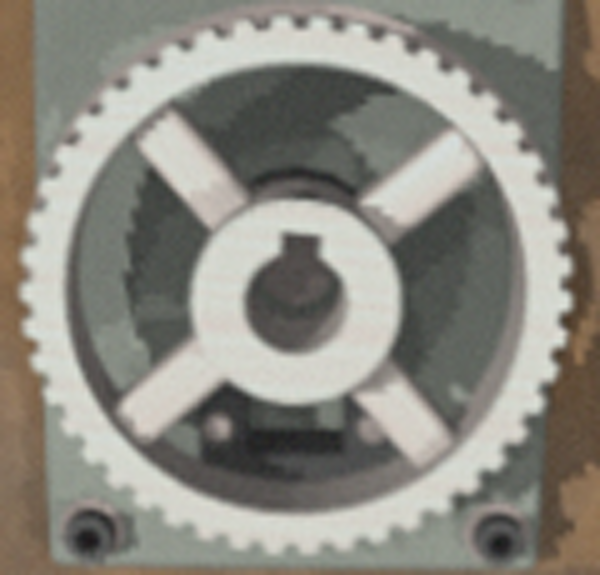

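The crop shows the hub centre at (296,302), the keyway straight up, and the socket mouth at about (295,440). That puts the hub near (512,-359) and the jig yaw near -0.17. Next I move over the stand.

```bash
python3 -m inch '[[[-0.5,-3,0,-1],[-1.2,-7,0,-2],[-1.9,-11,0,-3],[-2.6,-15,0,-4],[-3.3,-19,0,-4.6],[-4,-23,0,-4.6],[-4.7,-27,0,-4.6],[-5.4,-30.1,0,-4.6]]]'; python3 -m inch '[[[0,0,0,0],[0,0,0,0],[0,0,0,0]]]'; python3 -c "
from h import *
p=camera_params('wrist');i=get_image('wrist');cv2.imwrite('pics/w2.png',i)
import pickle;pickle.dump(p,open('w2.pkl','wb'))
print(sensors.read_state()['eef_pos'],sensors.read_state()['tool_rot'])
a,b=proj('wrist',(515,-54,70),p);print(a,b)
x=int(a)-80;y=int(b)-75
x=max(x,0);y=max(y,0);print(x,y)
cv2.imwrite('pics/w2c.png',cv2.resize(i[y:y+150,x:x+160],None,fx=4,fy=4,interpolation=2))
"
```

```text
clock: 1.95
eef_pos: [494.4, -52.4, 231.5]
tool_rot: [-3.141, -0.0, -0.086]
force: [0.9, 0.5, -0.3]
width: 85.3
gripper_force: 0.0
clock: 2.2
eef_pos: [494.9, -56.0, 231.5]
tool_rot: [3.14, -0.0, -0.087]
force: [1.0, 0.5, -0.5]
width: 85.5
gripper_force: 0.0
[494.95959294 -56.40955058 231.44574261] [ 3.14027169e+00 -2.60470001e-04 -8.84510126e-02]
250.83192024312606 152.64877012068348
170 77
```

View pics/w2c.png

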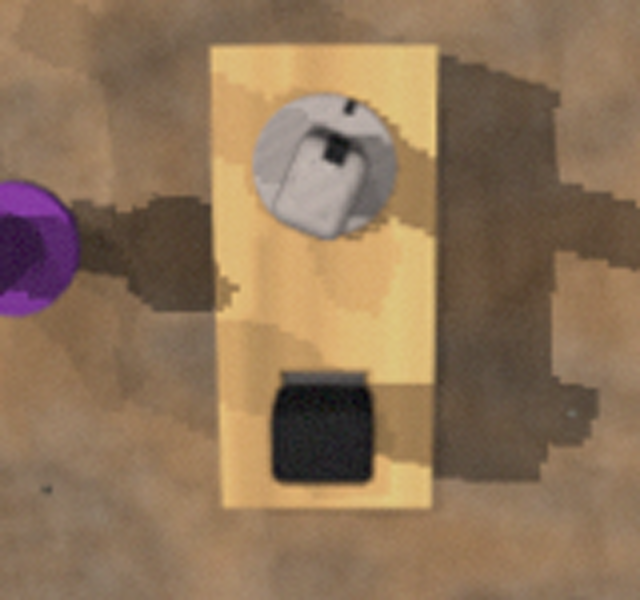

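The crop shows the stand nearly aligned with the tool. The lock grip's near top edge runs (275,482)-(372,482). The shaft collar centre is about (326,167), its notch (350,105), and its top end runs from the keyseat (335,150) to (322,232).

Run:
```python
from h import *
import pickle
p=pickle.load(open('w2.pkl','rb'))
f=lambda u,v,z: onz('wrist',(170+(u)/4,77+(v)/4),z,p)[:2]
C=[f(*q,54) for q in((210,45),(438,45),(433,508),(223,508))]; print(np.round(C,1))
v=C[0]+C[1]-C[2]-C[3]; y=np.arctan2(v[1],v[0]); c=np.mean(C,0); e=v/np.linalg.norm(v)
print('stand',c,y,np.linalg.norm(v)/2,'lock',c-33*e,'shaft',c+33*e)
a,b=f(275,482,98),f(372,482,98); print('grip edge',a,b,np.linalg.norm(a-b),'ctr',(a+b)/2+10*e, np.arctan2(*(b-a)[[0,1]]))
cc=f(326,167,60); n=f(350,105,60); d=n-cc; print('collar',cc,'notch',d,np.linalg.norm(d),np.degrees(np.arctan2(d[1],d[0])))
L=[f(275,205,127),f(322,238,127),f(318,130,127),f(362,155,127)]; print('topcorners',np.round(L,1))
t0,t1=f(335,145,127),f(315,225,127);d=t0-t1;print(np.degrees(np.arctan2(d[1],d[0])))
s=sensors.read_state();P=s['eef_pos'];yw=s['tool_rot'][2]
def tool(t,P=P,yw=yw):
    d=np.array(t)-P[:2]; return d[0]*np.cos(yw)+d[1]*np.sin(yw), d[0]*np.sin(yw)-d[1]*np.cos(yw)
print('to lock',tool(c-33*e),'to grip',tool((a+b)/2+10*e))
```

```text
[[584.8 -29.8]
 [579.4 -90.1]
 [449.4 -79.6]
 [454.7 -19.1]]
stand [517.07617056 -54.6494939 ] -0.08143810845723161 130.50747127236235 lock [484.18554083 -51.96500595] shaft [549.9668003  -57.33398186]
grip edge [476.6820179 -38.8743667] [474.59384969 -62.71745201] 23.93435112080032 ctr [485.60479129 -51.60939055] -3.054235931918222
collar [549.40979933 -57.68063779] notch [15.82003671 -7.6962069 ] 17.592758797502288 -25.94221590140556
topcorners [[547.5 -47.6]
 [539.7 -56.7]
 [562.3 -57.9]
 [556.3 -66.5]]
-19.000214846971964
to lock (np.float64(-11.124545816799785), np.float64(-3.47543614335183)) to grip (np.float64(-9.742257087635464), np.float64(-3.955031874353514))
```

```bash
python3 -m inch '[[[-0.5,-0.2,2,0],[-1.0,-0.4,5,-0.4],[-1.0,-0.4,8.5,-0.4],[-1.0,-0.4,12,-0.4],[-1.0,-0.4,14.5,-0.4],[-1.0,-0.4,16,-0.4],[-1.0,-0.4,16.6,-0.4],[-1.0,-0.4,16.6,-0.4]]]'; python3 -m inch '[[[0,0,0,0],[0,0,0,0],[0,0,0,0],[0,0,0,0],[0,0,0,0],[0,0,0,0],[0,0,0,0],[0,0,0,0]]]' 2; python3 -m inch '[[[0,0,0,0],[0,0,0,0],[0,0,0,0],[0,0,0,0]]]'
```

```text
clock: 2.92
eef_pos: [484.7, -50.9, 64.1]
tool_rot: [3.141, 0.003, -0.081]
force: [-0.0, 0.6, 0.3]
width: 85.4
gripper_force: 0.0
clock: 3.58
eef_pos: [486.2, -49.3, 66.2]
tool_rot: [3.141, -0.002, -0.078]
force: [-1.1, -1.1, 6.1]
width: 25.3
gripper_force: 58.6
clock: 3.92
eef_pos: [486.2, -49.3, 66.2]
tool_rot: [3.141, -0.002, -0.078]
force: [-1.1, -1.0, 6.9]
width: 24.8
gripper_force: 58.6
```

```bash
python3 -m inch '[[[0,0,-1,0],[0,0,-3,0],[0,0,-6,0],[0,0,-9,0],[0,0,-11,0],[0,0,-11,0]]]'; python3 -m inch '[[[0.1,2,0,1],[0.3,6,0,2],[0.5,10,0,3],[0.7,14,0,4],[0.9,18,0,5],[1.1,22,0,5.3],[1.3,26,0,5.3],[1.4,29,0,5.3]]]';python3 -m inch '[[[0.1,1.3,0,0],[0.1,1.3,0,0],[0.1,1.3,0,0],[0.1,1.3,0,0]]]'; python3 -c "
from h import *
p=camera_params('wrist');i=get_image('wrist');cv2.imwrite('pics/w3.png',i)
import pickle;pickle.dump(p,open('w3.pkl','wb'))
print(sensors.read_state()['eef_pos'],sensors.read_state()['tool_rot'])
a,b=proj('wrist',(500,-356,65),p);print(a,b)
x=max(int(a)-80,0);y=max(int(b)-55,0);print(x,y)
cv2.imwrite('pics/w3c.png',cv2.resize(i[y:y+150,x:x+160],None,fx=4,fy=4,interpolation=2))
"
```

```text
clock: 4.42
eef_pos: [488.0, -49.1, 179.6]
tool_rot: [-3.141, -0.008, -0.078]
force: [1.2, 0.2, -1.9]
width: 25.0
gripper_force: 59.7
clock: 5.08
eef_pos: [475.5, -342.8, 174.7]
tool_rot: [3.14, 0.001, -0.173]
force: [-0.1, -1.1, -1.7]
width: 25.3
gripper_force: 59.6
clock: 5.42
eef_pos: [476.0, -349.6, 174.7]
tool_rot: [-3.139, 0.001, -0.168]
force: [0.1, 0.2, -1.5]
width: 25.1
gripper_force: 59.5
[ 476.26022461 -349.48034439  174.86065879] [-3.13941715e+00  1.03232889e-03 -1.67377310e-01]
257.4427663309188 158.24902389665226
177 103
```

View pics/w3c.png

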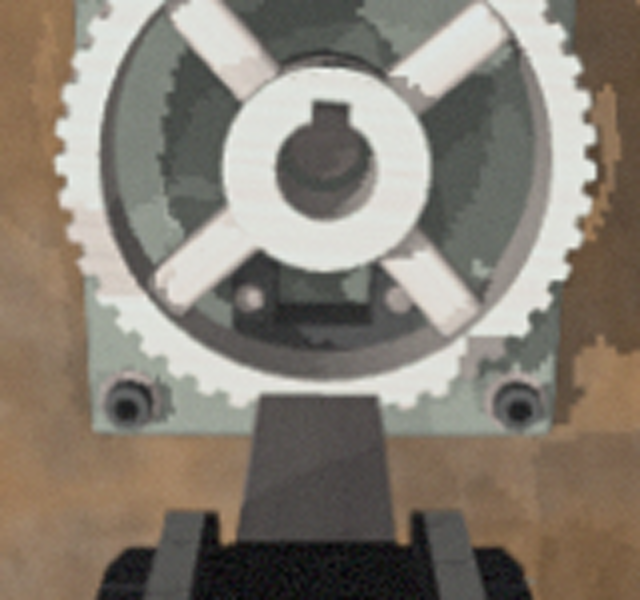

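The view shows the hub centre at (327,168), keyway up, socket mouth (275-370, around 305), and the blade's lower edge (262,396)-(378,396).

Run:
```python
from h import *
import pickle
p=pickle.load(open('w3.pkl','rb')); s=sensors.read_state(); P=s['eef_pos']; yw=s['tool_rot'][2]
f=lambda u,v,z: onz('wrist',(177+u/4,103+v/4),z,p)[:2]
def tool(t):
    d=np.array(t)-P[:2]; return np.round([d[0]*np.cos(yw)+d[1]*np.sin(yw), d[0]*np.sin(yw)-d[1]*np.cos(yw)],1)
H=f(327,168,69); print('hub',H,tool(H))
Hl,Hr=f(223,168,69),f(431,168,69);print(np.linalg.norm(Hl-Hr),tool((Hl+Hr)/2))
S=[f(128,404,14),f(518,404,14)];d=S[0]-S[1];jy=np.arctan2(-d[0],d[1]);print('jig yaw',jy,np.linalg.norm(d))
for y in(-.16,-.17,-.18): print('socket',tool(H-37*np.array([np.cos(y),np.sin(y)])))
for u in(275,370): print('mouth',tool(f(u,305,34)))
for z in (111,113,116): print(z,[tool(f(u,396,z)) for u in(262,378)])
k=f(331,105,69)-H;print('keyway ang',np.arctan2(k[1],k[0]),np.linalg.norm(k), jy)
```

```text
hub [ 511.98229795 -359.11281359] [36.8  3.5]
44.00711016517629 [36.9  3.6]
jig yaw -0.16736917426531117 107.4429503314762
socket [-0.2  3.8]
socket [-0.2  3.4]
socket [-0.2  3.1]
mouth [-3.4 -9. ]
mouth [-3.4 14.6]
111 [array([ 1.3, -8.8]), array([ 1.3, 12.7])]
113 [array([ 2.1, -8.7]), array([ 2.1, 12.6])]
116 [array([ 3.2, -8.5]), array([ 3.2, 12.5])]
keyway ang -0.22793734359917364 13.448618889882452 -0.16736917426531117
```

```bash
python3 -m inch '[[[0.25,0.11,0,0],[0.25,0.11,2,0],[0.25,0.11,5,0],[0.25,0.11,7,0],[0.25,0.11,7.6,0],[0.25,0.11,7.6,0]]]'; python3 -m inch '[[[0,0,0.3,0],[0,0,0.6,0],[0,0,0.9,0],[0,0,0.9,0]]]'
```

```text
clock: 5.97
eef_pos: [477.6, -351.9, 97.8]
tool_rot: [-3.14, 0.003, -0.169]
force: [0.9, -1.1, -1.1]
width: 25.2
gripper_force: 59.6
clock: 6.3
eef_pos: [478.4, -353.0, 91.3]
tool_rot: [-3.141, -0.0, -0.17]
force: [-1.0, 2.1, 1.6]
width: 25.4
gripper_force: 60.0
```

```bash
python3 -m inch '[[[0,0,0.4,0],[0,0,0.8,0],[0,0,1.2,0],[0,0,1.2,0]]]'; python3 -m inch '[[[0,0,0.3,0],[0,0,0.6,0],[0,0,0.6,0]]]'
```

```text
clock: 6.63
eef_pos: [478.1, -352.7, 77.4]
tool_rot: [-3.14, 0.001, -0.17]
force: [0.4, 3.0, -3.2]
width: 25.1
gripper_force: 59.5
clock: 6.88
eef_pos: [478.4, -353.2, 74.0]
tool_rot: [-3.141, -0.0, -0.17]
force: [-4.3, 6.5, 15.4]
width: 25.3
gripper_force: 62.3
```

```bash
python3 -m inch '[[[0,0,-0.1,0],[0,0,-0.1,0],[0,0,-0.1,0],[0,0,-0.1,0]]]' 5; python3 -m inch '[[[0,0,-1,0],[0,0,-4,0],[0,0,-8,0],[0,0,-12,0],[0,0,-14,0],[0,0,-14,0],[0,0,-14,0]]]'; python3 -c "
from h import *
p=camera_params('wrist');i=get_image('wrist');cv2.imwrite('pics/w4.png',i)
import pickle;pickle.dump(p,open('w4.pkl','wb'))
print(sensors.read_state()['eef_pos'],sensors.read_state()['tool_rot'])
a,b=proj('wrist',(495,-356,65),p);print(a,b)
x=max(int(a)-80,0);y=max(int(b)-65,0);print(x,y)
cv2.imwrite('pics/w4c.png',cv2.resize(i[y:y+150,x:x+160],None,fx=4,fy=4,interpolation=2))
"
```

```text
clock: 7.22
eef_pos: [478.2, -354.8, 73.2]
tool_rot: [3.14, -0.001, -0.171]
force: [0.1, 0.3, -0.7]
width: 50.0
gripper_force: 0.0
clock: 7.8
eef_pos: [478.7, -354.4, 215.2]
tool_rot: [3.14, -0.003, -0.17]
force: [-0.3, 0.9, -1.3]
width: 50.1
gripper_force: 0.0
[ 477.90012727 -353.61983084  213.55989663] [ 3.14141411e+00 -3.33511218e-04 -1.70264883e-01]
253.2251490231647 158.73758544684645
173 93
```

View pics/w4c.png

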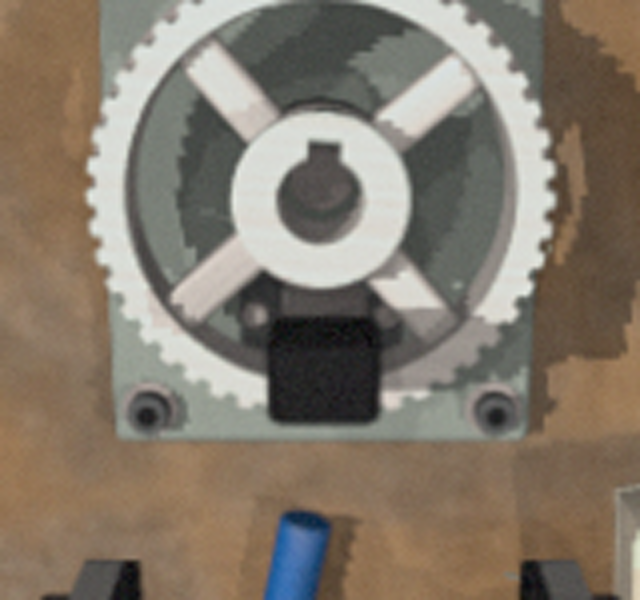

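The block sits in the socket (black grip at (323,370)). The hub centre is about (321,200) and the keyway notch about (325,143), roughly 4° right of up.

Run:
```python
from h import *
import pickle
p=pickle.load(open('w4.pkl','rb')); s=sensors.read_state(); P=s['eef_pos']; yw=s['tool_rot'][2]
f=lambda u,v,z: onz('wrist',(173+u/4,93+v/4),z,p)[:2]
H=(f(232,200,69)+f(411,200,69))/2; print('hub',H)
B=(f(321,110,69)+f(321,288,69))/2; print(B)
for y in range(135,160,4):
    i=cv2.imread('pics/w4.png'); 
k=f(324.5,143,69)-np.array([H[0],H[1]]);print(np.arctan2(k[1],k[0]),np.linalg.norm(k))
G=[f(270,420,106),f(379,420,106)];e=np.array([np.cos(.168),-np.sin(.168)]);print('lock',np.mean(G,0)+10*e, 'socket exp',H-37*e)
def tool(t):
    d=np.array(t)-P[:2]; return np.round([d[0]*np.cos(yw)+d[1]*np.sin(yw), d[0]*np.sin(yw)-d[1]*np.cos(yw)],1)
print(P,yw,'shaft',tool((549.8,-57.5)))
```

```text
hub [ 511.48772686 -359.02292524]
[ 511.41451293 -358.88993737]
-0.22397060374951297 14.043433446674797
lock [ 477.7284676  -353.98222652] socket exp [ 475.00864393 -352.83612407]
[ 477.90012727 -353.61983084  213.55989663] -0.17026488254622918 shaft [  20.7 -304. ]
```

```bash
python3 -m inch '[[[0.2,-3,0,1],[0.5,-7,0,3],[0.8,-11,0,5],[1.1,-15,0,8],[1.4,-19,0,10],[1.7,-23,0,12],[2.0,-27,0,13.2],[2.1,-30.5,0,13.2]]]' 6; python3 -m inch '[[[0,0,0,0],[0,0,2,0],[0,0,4,0],[0,0,4,0],[0,0,4,0],[0,0,4,0]]]'; python3 -c "
from h import *
p=camera_params('wrist');i=get_image('wrist');cv2.imwrite('pics/w5.png',i)
import pickle;pickle.dump(p,open('w5.pkl','wb'))
print(sensors.read_state()['eef_pos'],sensors.read_state()['tool_rot'])
a,b=proj('wrist',(550,-58,90),p);print(a,b)
x=max(int(a)-80,0);y=max(int(b)-75,0);print(x,y)
cv2.imwrite('pics/w5c.png',cv2.resize(i[y:y+150,x:x+160],None,fx=4,fy=4,interpolation=2))
"
```

```text
clock: 8.52
eef_pos: [549.9, -53.5, 211.5]
tool_rot: [3.141, 0.003, -0.4]
force: [0.6, 0.1, -0.3]
width: 60.0
gripper_force: 0.0
clock: 9.02
eef_pos: [550.3, -57.1, 173.2]
tool_rot: [3.141, 0.001, -0.401]
force: [0.2, 0.4, 0.6]
width: 59.9
gripper_force: 0.0
[550.75820624 -57.14337985 173.76451341] [-3.14155145e+00 -5.41552632e-04 -4.01268353e-01]
255.6895021915646 195.49570240126985
175 120
```

View pics/w5c.png

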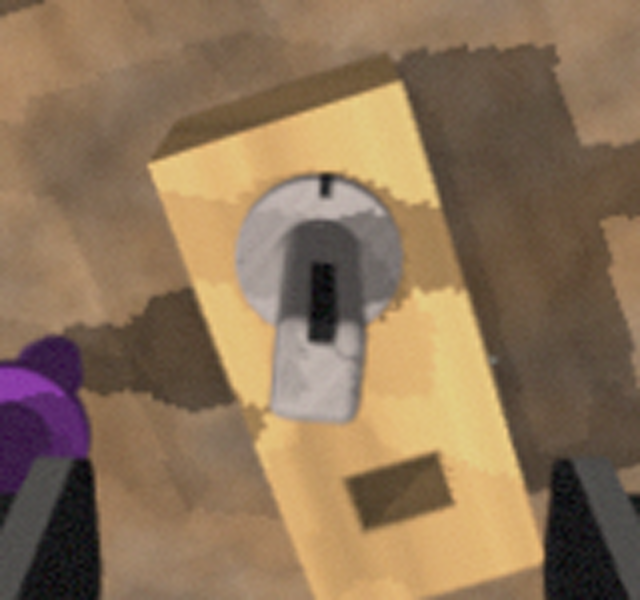

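The view shows the keyseat and notch aligned with the tool (notch (326,186), keyseat (321,300)). The shaft's top-face centre is about (319,370).

Run:
```python
from h import *
import pickle
p=pickle.load(open('w5.pkl','rb')); s=sensors.read_state(); P=s['eef_pos']; yw=s['tool_rot'][2]
f=lambda u,v,z: onz('wrist',(175+u/4,120+v/4),z,p)[:2]
def tool(t):
    d=np.array(t)-P[:2]; return np.round([d[0]*np.cos(yw)+d[1]*np.sin(yw), d[0]*np.sin(yw)-d[1]*np.cos(yw)],1)
C=[(275,415),(355,420),(365,322),(283,318)]
Q=np.array([f(*c,127) for c in C]);print([tool(q) for q in Q],tool(Q.mean(0)),Q.mean(0))
print('collar',tool(f(320,255,60)),f(320,255,60),'notch',tool(f(326,186,60)))
```

```text
[array([-8.4, -7.3]), array([-9.3,  6.7]), array([9. , 8.2]), array([ 9.7, -5.7])] [0.2 0.5] [550.79636473 -57.65560419]
collar [0.4 0.5] [550.89147236 -57.75731251] notch [16.3  1.8]
```

```bash
python3 -m inch '[[[0,0.05,1.5,1],[0,0.05,4,3],[0,0.05,6.5,3.5],[0,0.05,7.5,3.5],[0,0.05,7.75,3.5],[0,0.05,7.75,3.5],[0,0.05,7.75,3.5]]]'; python3 -m inch '[[[0,0,0,0],[0,0,0,0],[0,0,0,0],[0,0,0,0],[0,0,0,0],[0,0,0,0],[0,0,0,0]]]' 1
```

```text
clock: 9.65
eef_pos: [551.3, -57.4, 97.0]
tool_rot: [-3.141, -0.002, -0.462]
force: [0.9, -0.5, 0.1]
width: 60.2
gripper_force: 0.0
clock: 10.23
eef_pos: [550.8, -57.0, 96.6]
tool_rot: [-3.141, -0.001, -0.462]
force: [0.1, 1.0, 5.9]
width: 15.6
gripper_force: 58.7
```

```bash
python3 -m inch '[[[0,0,-1,0],[0,0,-3,0],[0,0,-6,0],[0,0,-9,0],[0,0,-11.5,0],[0,0,-11.5,0]]]'; python3 -m inch '[[[0.7,2,0,-2],[1.9,5.5,0,-4],[3.2,9.2,0,-6],[4.5,13,0,-8],[5.8,16.8,0,-10],[7.1,20.5,0,-12],[8.4,24.2,0,-13.6],[9.6,27.7,0,-13.6]]]'; python3 -m inch '[[[0.1,0.5,0,0],[0.1,0.5,0,0],[0.1,0.5,0,0],[0.1,0.5,0,0],[0.1,0.5,0,0]]]'; python3 -c "
from h import *
s=sensors.read_state();p=camera_params('wrist');i=get_image('wrist');cv2.imwrite('pics/w6.png',i)
import pickle;pickle.dump((p,s['eef_pos'],s['tool_rot']),open('w6.pkl','wb'))
print(s['eef_pos'],s['tool_rot'])
a,b=proj('wrist',(511,-359,90),p);print(a,b)
x=max(int(a)-80,0);y=max(int(b)-60,0);print(x,y)
cv2.imwrite('pics/w6c.png',cv2.resize(i[y:y+150,x:x+160],None,fx=4,fy=4,interpolation=2))
"
```

```text
clock: 10.73
eef_pos: [553.1, -57.7, 215.9]
tool_rot: [-3.138, -0.008, -0.462]
force: [1.5, 0.2, -1.7]
width: 14.9
gripper_force: 59.2
clock: 11.4
eef_pos: [511.1, -349.8, 209.7]
tool_rot: [-3.141, 0.002, -0.224]
force: [1.3, 0.5, -1.8]
width: 15.1
gripper_force: 59.2
clock: 11.82
eef_pos: [513.1, -350.9, 210.4]
tool_rot: [-3.14, 0.001, -0.222]
force: [1.0, -0.7, -3.0]
width: 15.2
gripper_force: 59.4
[ 513.14804109 -350.86444964  210.37378589] [-3.14016220e+00  9.21569033e-04 -2.21785662e-01]
263.8823431813121 182.47763167828322
183 122
```

View pics/w6c.png

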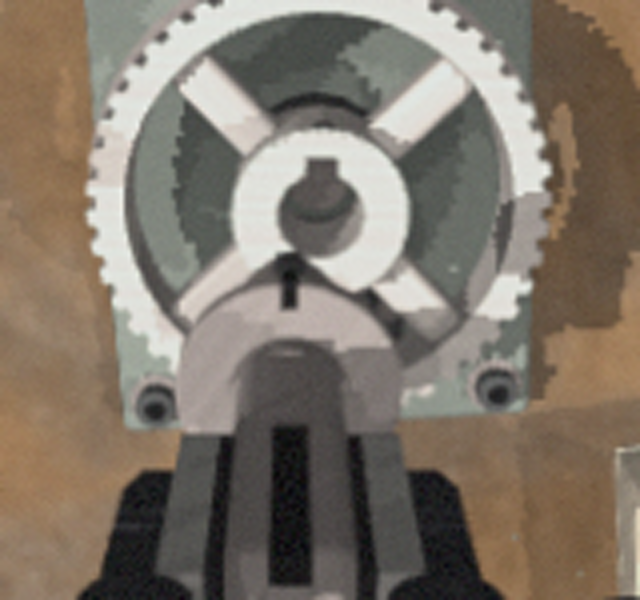

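The shaft is held upright, with the notch (289,290) and keyseat (290,500) along the tool's x. The collar spans 180-400 with its front edge at v=283. The hub spans 232-411 with its top at v=127, and the keyway is at (322,158).

Run:
```python
from h import *
import pickle
p,P,r=pickle.load(open('w6.pkl','rb')); yw=r[2]
f=lambda u,v,z: onz('wrist',(183+u/4,122+v/4),z,p)[:2]
def tool(t):
    d=np.array(t)-P[:2]; return np.round([d[0]*np.cos(yw)+d[1]*np.sin(yw), d[0]*np.sin(yw)-d[1]*np.cos(yw)],1)
z=P[2]-90.6+54
print('collar front',tool(f(290,283,z)),'L',tool(f(180,380,z)),'R',tool(f(401,380,z)))
H=(f(232,215,69)+f(411,215,69))/2; t=f(321,127,69); print('hub',tool(H),tool(t),H, 'known',tool((511.7,-359.1)))
k=f(322,158,69); d=k-H; print('key',np.arctan2(d[1],d[0])-yw,np.linalg.norm(d))
```

```text
collar front [18.1  0.7] L [  1.2 -17.4] R [ 1.2 19. ]
hub [0.4 8.5] [22.6  8.2] [ 511.63779216 -359.23064272] known [0.4 8.4]
key 0.001799161403370858 14.455437570855889
```

```bash
python3 -m inch '[[[0.05,0.4,0,0],[0.13,0.81,0,0],[0.13,0.81,1,0],[0.13,0.81,3,0],[0.13,0.81,4.5,0],[0.13,0.81,4.8,0],[0.13,0.81,4.8,0]]]'; python3 -m inch '[[[0,0,0.4,0],[0,0,0.8,0],[0,0,1.0,0],[0,0,1.0,0]]]';  python3 -m inch '[[[0,0,0.4,0],[0,0,0.6,0],[0,0,0.6,0],[0,0,0.6,0]]]'
```

```text
clock: 12.45
eef_pos: [511.2, -360.6, 161.1]
tool_rot: [-3.14, 0.003, -0.224]
force: [0.2, 0.9, -1.5]
width: 15.3
gripper_force: 59.3
clock: 12.78
eef_pos: [512.1, -361.1, 152.7]
tool_rot: [-3.142, 0.0, -0.224]
force: [0.7, 0.3, -2.9]
width: 15.2
gripper_force: 59.3
clock: 13.12
eef_pos: [512.9, -360.7, 148.1]
tool_rot: [-3.141, -0.002, -0.224]
force: [-0.8, 1.6, 4.6]
width: 15.0
gripper_force: 60.6
```

```bash
python3 -m inch '[[[0,-0.1,0,0],[0,-0.1,0,0],[0,-0.1,0.2,0],[0,-0.1,0.2,0]]]';  python3 -m inch '[[[0,0,0.2,0],[0,0,0.4,0],[0,0,0.4,0]]]'
```

```text
clock: 13.45
eef_pos: [512.5, -359.7, 144.7]
tool_rot: [-3.141, -0.0, -0.224]
force: [1.0, 0.5, -2.8]
width: 15.1
gripper_force: 59.6
clock: 13.7
eef_pos: [512.3, -359.7, 139.9]
tool_rot: [-3.141, 0.001, -0.224]
force: [0.5, 1.0, -4.3]
width: 15.4
gripper_force: 59.4
```

```bash
python3 -m inch '[[[0,0,0.3,0],[0,0,0.6,0],[0,0,0.9,0],[0,0,0.9,0]]]';  python3 -m inch '[[[0,0,0.3,0],[0,0,0.6,0],[0,0,0.8,0],[0,0,0.8,0]]]'
```

```text
clock: 14.03
eef_pos: [512.3, -359.7, 130.9]
tool_rot: [-3.141, 0.001, -0.224]
force: [1.5, 2.0, -4.2]
width: 15.2
gripper_force: 59.3
clock: 14.37
eef_pos: [512.4, -359.8, 123.2]
tool_rot: [-3.141, 0.0, -0.224]
force: [1.8, 3.0, -3.9]
width: 15.0
gripper_force: 59.3
```

The key went straight in, with no resistance. I keep going against the spring.

```bash
python3 -m inch '[[[0,0,0.3,0],[0,0,0.6,0],[0,0,0.8,0],[0,0,0.8,0]]]';  python3 -m inch '[[[0,0,0.2,0],[0,0,0.35,0],[0,0,0.35,0],[0,0,0.35,0]]]'
```

```text
clock: 14.7
eef_pos: [512.7, -359.8, 116.5]
tool_rot: [-3.141, -0.001, -0.224]
force: [-0.4, 4.7, 3.8]
width: 15.1
gripper_force: 60.6
clock: 15.03
eef_pos: [512.8, -359.9, 113.6]
tool_rot: [-3.141, -0.001, -0.224]
force: [-0.7, 4.2, 7.6]
width: 15.1
gripper_force: 61.3
```

```bash
python3 -m inch '[[[0,0,0.1,0],[0,0,0.2,0],[0,0,0.2,0],[0,0,0.2,0]]]';  python3 -m inch '[[[0,0,0.1,0],[0,0,0.2,0],[0,0,0.2,0],[0,0,0.2,0]]]'
```

```text
clock: 15.37
eef_pos: [512.8, -359.9, 112.0]
tool_rot: [-3.141, -0.001, -0.224]
force: [-1.5, 5.7, 11.2]
width: 15.6
gripper_force: 61.7
clock: 15.7
eef_pos: [512.9, -359.8, 111.6]
tool_rot: [-3.141, -0.002, -0.224]
force: [-4.0, 7.6, 19.9]
width: 15.0
gripper_force: 62.9
```

```bash
python3 -m inch '[[[0,0,0.05,0],[0,0,0.1,0],[0,0,0.1,0],[0,0,0.1,0],[0,0,0.1,0],[0,0,0.1,0]]]'
```

```text
clock: 16.2
eef_pos: [512.9, -359.9, 111.6]
tool_rot: [-3.141, -0.002, -0.224]
force: [-5.5, 8.4, 27.1]
width: 15.1
gripper_force: 64.0
```

```bash
python3 -c "
from h import *
print(order.finish_job())"
```

```text
the job is handed in; nothing more can be done
None
```

I handed the job in at about 16 s: the locking block is in the socket and let go, and the keyed shaft is gripped and held down hard against its stop, at the computed home height. I don't have the verdict, and the final pose rests on the force and position readings, as I had no picture views left to check it by eye.

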